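# Put the gem-cutting kit away in tray and crate

### The arm

A 6-joint arm with a two-finger parallel gripper is mounted at the origin on the work surface. World frame = base frame: x ahead of the robot, y to its left, z up, the work surface at z = 0. Lengths are in mm, angles in rad, forces in N, time in s.
With the tool pointing down it reaches from about 400 to 925 mm from the base axis. Payload 12.5 kg.
Tool frame: the origin (TCP) lies midway between the tips of the shut fingers; the grasp point (between the pads) lies 19 mm behind it; z points along the fingers, y is the line along which they close (so a half turn about z gives the same grasp; the last joint's range is limited). The gripper opens to 95 mm and grips with 3 to 60 N. Pads are 20 mm wide; open, the fingers measure 119 mm over their backs; the gripper's body (75 mm by 180 mm) begins 59 mm behind the grasp point.
Start: joints at [1.057, 0.491, 1.559, -0, 1.092, -0.106], TCP at [247.855, 573.772, 214.661] pointing down, gripper open.
Joint ranges: [-3.1, 3.1], [-0.84, 2.19], [0.05, 2.79], [-1.13, 4.28], [0.06, 2.93], [-2.69, 2.69]. Speed limits (rad/s): [2.22, 2.22, 2.79, 3.14, 3.14, 3.14].

### API

Orientations are given as a unit quaternion [x, y, z, w].
In Python, from workcell import observe, vision, r gives the robot as it stands.
- The arm moves only by the tool apply_moves, never from a script. Its argument "deltas" is one flat list of numbers, 5 for each row, row after row: the shift along the tool's x, y, z in m, then the turn about the tool's z in degrees, then the finger opening in m, from 0 to 0.0951. In form: [x, y, z, yaw, hand, x, y, z, yaw, hand, ...]. A call has 1 to 10 rows; each row is the pose to reach, as a shift and turn from the pose commanded when the call began, along the tool's axes at that moment; what a row does not reach only later rows make up. A row lasts 1/8 s, in which the tool goes at most 62.5 mm and 10.7 degrees, less where a joint would pass 70% of its speed; a pose out of reach is approached as far as the arm can. A call with a gripper value outside its range is refused whole. The fingers move at their own pace and stop on an object; "newtons" is the grip in N (left out, the last holds). Time passes only in rows, so rows that repeat a pose let the fingers close. It gives the time, the measured TCP pose, the force, the opening and the grip force at its end, in the units of the state.
- observe(): the state, without advancing time (a new reading comes with each control period).
- vision.read_camera(name): name is "scene" or "top" or "wrist"; returns (picture, depth): 384x512x3 uint8, blue, green, red; 384x512 float32, mm along the optical axis (not along the pixel's ray), 0 where there is no reading.
- vision.camera_info(name): a dict with "fx", "fy", "cx", "cy" (pixels), "R" (3x3) and "t" (3): a world point X has camera coordinates R X + t. Camera axes: x right, y down, z forward; pixel columns grow to the right and rows downward; lengths in mm; the calibration is good to about 2 mm. A picture is of the moment at which its call begins: read the wrist's pose just before it. camera_info takes no time and is no camera call; for the wrist camera it gives the pose at the moment of the call.
- r.sign_off(): hands the job in; it is judged then, once.
The state is a dict: "time": time; "joint_positions": joint angles; "joint_vel": joint speeds; "effort": joint torques, N m; "position": TCP position; "ee_rot": TCP orientation; "ft_force": force on the tool from outside, world axes, zero at the start; "wrist_torque": the same for the moment, N m; "opening": opening from 0.0 (shut) to 1.0 (fully open); "finger_force": force on a finger pad.
Only numpy, scipy, OpenCV 4.12 (cv2) and the standard library are available. Lean on these libraries where they do the work, as an engineer would, in place of code of your own. Each camera call takes 0.05 s, during which the arm holds its last target. There are 200 camera calls.

### The job

Put the gem cutter's kit away: lay the brush flat on the floor of the tray's long compartment and the spanner flat on the floor of its short narrow compartment, each lengthways, either way round, and stand the tall canister upright in the crate's empty cell. Set them down rather than dropping them, do not tip the canister over, and leave the small tins, the copper disc, the glass, the little pot and the wax block where they are.

Things in the scene. Friction and masses are not known exactly. Their poses are not given: they have to be found in the camera images.
- brush: flat cleaning brush lying on the table, 168 mm long, 16 mm thick. Wooden handle 18 mm wide from x = -84 to +4 mm; steel ferrule 26 mm wide from x = +2 to +18, then ferrule and black bristles 36 mm wide from x = +18 to +84. Origin: centre of its underside, halfway along; x along the brush towards the bristles, z up.
- brush_grip (a point): point on the brush handle to grip across (18 mm wide), 18 mm behind the brush's origin and 8 mm above its underside; axes as the brush.
- spanner: flat dark steel spanner lying on the table, 110 mm long, 12 mm thick; shaft 14 mm wide, open jaw 32 mm wide at the +x end, square ring 28 mm wide at the -x end. Origin: centre of its underside, halfway along; x along the spanner towards the open jaw, z up.
- spanner_grip (a point): point on the spanner's shaft to grip across (14 mm wide), at x = -4 mm and 6 mm above its underside; axes as the spanner.
- canister: tall white plastic canister with a black cap standing on the table: body 38 mm across up to 78 mm, cap 34 mm across up to 95 mm. Origin: centre of its underside, z up.
- tray: low plywood tray fixed at any yaw, 196 mm (its x) by 200 mm (its y), 13 mm tall; floor 3 mm, walls 4 mm thick, compartments 10 mm deep. Along its +y side the long compartment (188 x 60 mm); beside it, at right angles, a short narrow one (60 x 128 mm) and a nearly square one (124 x 128 mm) holding a copper disc. Origin: centre of its underside, z up.
- tray_long (a point): centre of the floor of the tray's long compartment (188 mm along the tray's x, 60 mm along its y); axes as the tray. 66 mm from the tray's origin along its y, 3 mm up.
- tray_short (a point): centre of the floor of the tray's short narrow compartment (60 mm along the tray's x, 128 mm along its y); axes as the tray. At x = -64, y = -32 mm of the tray, 3 mm up.
- crate: square wooden crate fixed to the table, 112 by 112 mm, 34 mm tall, walls, divider and floor about 4 mm thick, with 2 x 2 cells about 50 mm square; three hold low tins and one is empty. Origin: centre of its underside, z up. Lies at any yaw.
- crate_free (a point): centre of the floor of the crate's empty cell, at x = +27, y = +27 mm of the crate, 4 mm up; axes as the crate.
- tin_a: one of three identical low aluminium tins with brass lids (39 mm across, 38 mm tall) already standing in the crate; leave it. Origin: centre of its underside, z up.
- tin_b: one of three identical low aluminium tins with brass lids (39 mm across, 38 mm tall) already standing in the crate; leave it. Origin: centre of its underside, z up.
- tin_c: one of three identical low aluminium tins with brass lids (39 mm across, 38 mm tall) already standing in the crate; leave it. Origin: centre of its underside, z up.
- lap: copper disc (spare lap) lying in the tray's square compartment, 108 mm across, 6 mm thick with a low 9 mm hub; leave it. Origin: centre of its underside, z up.
- tumbler: clear glass tumbler standing on the table, 60 mm across the rim, 85 mm tall; leave it. Origin: centre of its underside, z up.
- pot: little white powder pot with a brass lid, 36 mm across, 20 mm tall; leave it. Origin: centre of its underside, z up.
- wax: dark brown wax block, 34 by 30 by 22 mm tall; leave it. Origin: centre of its underside, z up.
There are look-alikes about, which are no part of the job. Several things have the shape of the canister; the one meant has the colours described above.

How it is judged:
By the outcome, as a careful person would: the job done as asked, in the order asked, and still so for the second after the job is handed in, with the robot touching nothing.
It also fails if it takes over 70 s, if anything falls off the work surface, if the arm or the gripper's body presses on something with over 40 N, if the wrist force passes 120 N, or if a joint passes its speed limit or range.

## Working session

There is one attempt and no reset: what is moved stays moved. The work goes in short steps, Python scripts to look and compute and a tool call to move; the robot and the scene stay as the last step left them, time stands still between calls to the robot, and variables do not carry over. Pictures are saved under pics/ and viewed, at most 13 in all, crops included, and the job is handed in when it is done.

Besides the shell and the picture viewer there is one more tool, called after "Request:" as name(argument=value, ...) on one line, values as JSON. apply_moves: Moves the arm, as the interface text tells. Its arguments: {"type":"object","properties":{"deltas":{"type":"array","items":{"type":"number"}},"newtons":{"type":"number"}},"required":["deltas"]}

```bash
mkdir -p pics; cat > h.py <<'E'
import numpy as np, cv2
from workcell import observe, vision, r
def snap(n):
    i=vision.camera_info(n); p,d=vision.read_camera(n); np.savez(f'{n}.npz',p=p,d=d,**{k:np.array(i[k]) for k in i}); return p,d,i
def load(n): return np.load(f'{n}.npz')
def px2w(c,u,v,z=None,d=None):
    R=np.array(c['R']);t=np.array(c['t']).ravel()
    ray=np.array([(u-c['cx'])/c['fx'],(v-c['cy'])/c['fy'],1.])
    o=-R.T@t; k=R.T@ray
    s=(z-o[2])/k[2] if z is not None else d
    return o+k*s
E
python3 - <<'E'
from h import *
for n in('top','scene'):
    p,d,i=snap(n); cv2.imwrite(f'pics/{n}0.png',cv2.resize(p,(800,600),interpolation=cv2.INTER_CUBIC))
    print(n,i)
print(observe())
E
```

```text
top {'fx': 449.7939975936494, 'fy': 449.7939975936494, 'cx': 257.68056850667944, 'cy': 199.74670990449926, 'R': array([[ 2.89802520e-02, -9.99557717e-01,  6.67204981e-03],
       [-9.79703852e-01, -2.97278381e-02, -1.98233744e-01],
       [ 1.98344414e-01, -7.91769030e-04, -9.80132066e-01]]), 't': array([-33.30338736, 578.61609231, 889.62689275])}
scene {'fx': 418.56744101944855, 'fy': 418.56744101944855, 'cx': 256.7635782015781, 'cy': 192.10359873545738, 'R': array([[-0.35737437,  0.93393509,  0.00698646],
       [ 0.79159169,  0.30685892, -0.52841291],
       [-0.49564722, -0.1833108 , -0.84895877]]), 't': array([ 204.07325433, -424.29181196, 1361.56533834])}
{'time': 0.1, 'joint_positions': array([ 1.05740299e+00,  4.91476857e-01,  1.55939112e+00,  1.76351183e-05,
        1.09171138e+00, -1.05602396e-01]), 'joint_vel': array([ 4.09147296e-04, -1.77248071e-03, -6.78525384e-04,  6.11632267e-04,
        6.74567291e-05,  4.97900578e-04]), 'effort': array([ 2.12230487e-03, -6.13620472e+01, -2.58604664e+01,  6.93428982e-02,
        4.69201547e-02, -8.96909137e-05]), 'position': array([247.73236446, 573.56764476, 214.13321924]), 'ee_rot': array([ 2.02489595e-01,  9.79284290e-01, -4.67529505e-04, -1.57716829e-04]), 'ft_force': array([ 0.19650076, -1.15855128, -0.50083409]), 'wrist_torque': array([0.01027786, 0.02909003, 0.01430521]), 'finger_force': 0.0, 'opening': 0.9985321711320004}
```

View pics/top0.png

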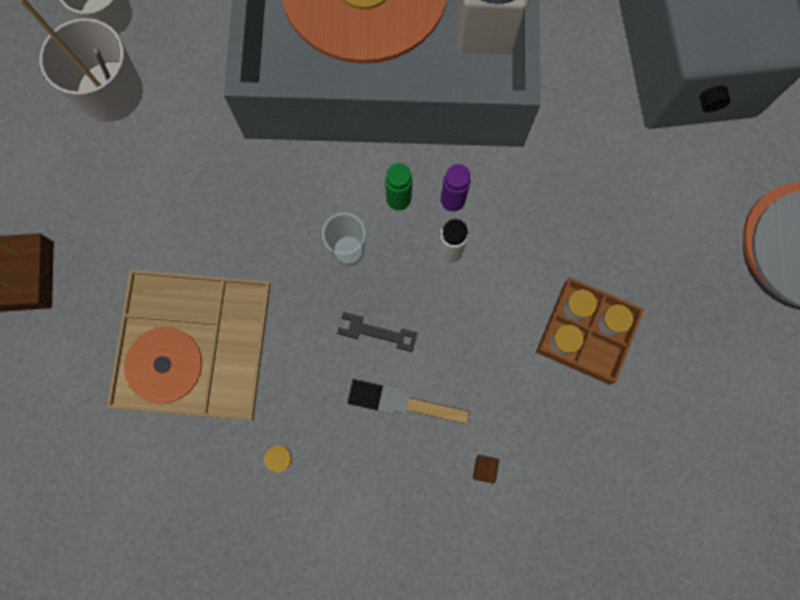

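View pics/scene0.png

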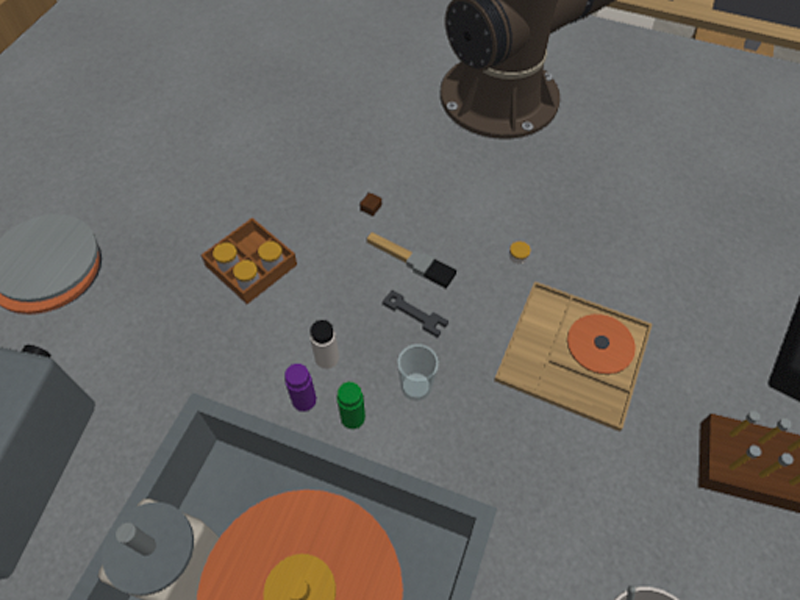

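The top view shows these canister-shaped candidates: white with a black cap (454,240), green (399,187) and purple (456,188). The first matches the description. The spanner is at (377,332), the brush at (408,400), the tray at (190,345) with its short compartment at (175,298), and the crate at (591,330) with its empty cell at (600,353). I'll check these in enlarged crops.

```bash
python3 - <<'E'
from h import *
p=load('top')['p']
a=cv2.resize(p[165:275,65:205],None,fx=5.5,fy=5.5,interpolation=cv2.INTER_CUBIC)
b=cv2.resize(p[135:275,210:420],None,fx=3.8,fy=3.8,interpolation=cv2.INTER_CUBIC)
cv2.imwrite('pics/a.png',a);cv2.imwrite('pics/b.png',b)
E
```

```text
(no output)
```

View pics/a.png

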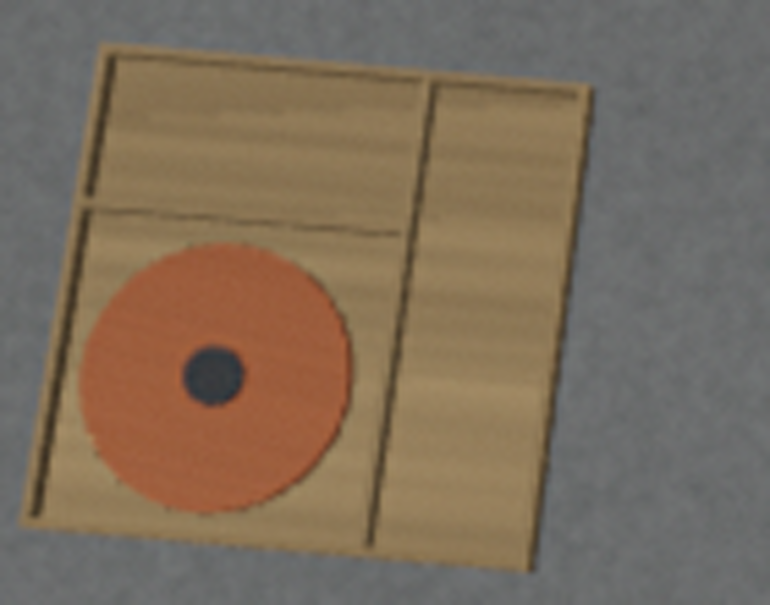

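View pics/b.png

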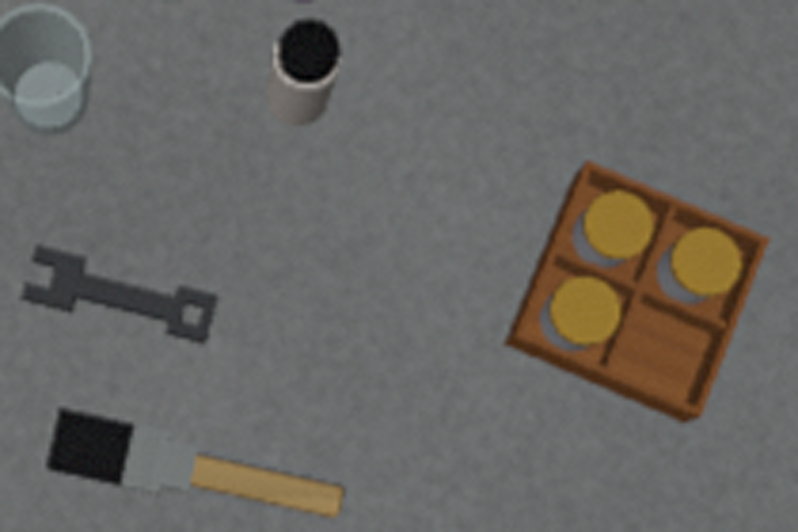

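The tray's corners, in crop a, are (103,44), (592,87), (532,571) and (22,524). The strip on the right is the long compartment and the one at top left is the short one. In crop b, the spanner runs from (30,272) to (211,318) with its jaw at the left, and the brush runs from (54,438) to (339,501). The white canister's black cap is at (309,50), and the crate's empty cell is at bottom right (660,350).

```bash
python3 - <<'E'
from h import *
c=load('top')
A=lambda x,y,z:px2w(c,65+(x+.5)/5.5-.5,165+(y+.5)/5.5-.5,z)
B=lambda x,y,z:px2w(c,210+(x+.5)/3.8-.5,135+(y+.5)/3.8-.5,z)
n=lambda a:np.linalg.norm(a)
f=lambda p:np.round(p[:2],1)
def ang(v): return np.degrees(np.arctan2(v[1],v[0]))
T=[A(*q,13) for q in((103,44),(592,87),(532,571),(22,524))]
print('tray sides',[round(n(T[i]-T[i-3]),1) for i in range(4)]); o=sum(T)/4
ty=(T[1]-T[0])+(T[2]-T[3]);ty/=n(ty);tx=(T[3]-T[0])+(T[2]-T[1]);tx/=n(tx);print('dot',tx@ty)
print('tray',f(o),ang(tx),ang(ty)-90,'long',f(o+66*ty),'short',f(o-64*tx-32*ty))
s=[B(30,272,12),B(211,318,12)];print('spanner',n(s[0]-s[1]),f((s[0]+s[1])/2),ang(s[0]-s[1]))
s=[B(54,438,16),B(339,501,16)];print('brush',n(s[0]-s[1]),f((s[0]+s[1])/2),ang(s[0]-s[1]))
k=B(309,50,95);print('can',f(k),n(B(278,50,95)-B(339,50,95)))
C=[B(*q,34) for q in((587,162),(769,238),(699,410),(508,341))];o=sum(C)/4
print('crate',[round(n(C[i]-C[i-3]),1) for i in range(4)],f(o),[ang(C[1]-C[0]),ang(C[2]-C[3]),ang(C[0]-C[3]),ang(C[1]-C[2])])
dirn=ang(C[2]-C[0]);print('diag',dirn,ang(C[1]-C[3])-90)
th=np.radians(ang((C[1]-C[0])+(C[2]-C[3])));u=np.array([np.cos(th),np.sin(th)]);w=np.array([u[1],-u[0]])
print('free',f(o)+27*u+27*w, np.degrees(th)); print('pot',f(B(0,0,0)))
for nm,(x,y) in dict(pot=(278,459),wax=(486,465),tumbler=(345,232)).items(): print(nm,f(px2w(c,x*.64-.5,y*.64-.5,20)))
E
```

```text
tray sides [np.float64(199.5), np.float64(194.5), np.float64(200.2), np.float64(194.1)]
dot 0.005143070150018378
tray [535.5 280.1] 176.8318572424241 -183.46282027001558 long [531.5 214.3] short [601.3 308.5]
spanner 108.27390159275967 [559.5  19. ] 77.28735289555529
brush 164.72993369925055 [460.3 -27.5] 79.2890962516935
can [683.8 -81.8] 33.287077688403876
crate [np.float64(111.3), np.float64(108.5), np.float64(112.4), np.float64(115.2)] [ 569.4 -276.6] [np.float64(-111.93650674936367), np.float64(-108.55124079165172), np.float64(-23.77099773442446), np.float64(-23.384469961637613)]
diag -156.92526179298562 -156.89521796853057
free [ 534.72779397 -292.59494074] -110.23523545868474
pot [740.8  98.9]
pot [381.4 146.7]
wax [ 381.6 -133.3]
tumbler [703.   71.1]
```

```bash
cat >> h.py <<'E'
from scipy.spatial.transform import Rotation as Ro
def go(x,y,z,a):
    s=observe(); R=Ro.from_quat(s['ee_rot']).as_matrix(); d=R.T@(np.array([x,y,z])-s['position'])
    cur=np.degrees(np.arctan2(R[1,0],R[0,0])); yaw=-((a-cur+180)%360-180)
    print('now',s['position'].round(1),round(cur,1),'j6',s['joint_positions'][5].round(2),'-> delta m',(d/1000).round(4),'yaw',round(yaw,1))
E
python3 -c "
from h import *
go(457,-45.2,200,79.3)"
```

```text
now [247.7 573.6 214.1] 156.6 j6 -0.11 -> delta m [-0.4375 -0.485   0.0146] yaw 77.3
```

Request:
apply_moves(deltas=[-0.437, -0.485, 0.014, 77.3, 0.05, -0.437, -0.485, 0.014, 77.3, 0.05, -0.437, -0.485, 0.014, 77.3, 0.05, -0.437, -0.485, 0.014, 77.3, 0.05, -0.437, -0.485, 0.014, 77.3, 0.05, -0.437, -0.485, 0.014, 77.3, 0.05, -0.437, -0.485, 0.014, 77.3, 0.05, -0.437, -0.485, 0.014, 77.3, 0.05, -0.437, -0.485, 0.014, 77.3, 0.05, -0.437, -0.485, 0.014, 77.3, 0.05], newtons=20)

```text
time: 1.35
position: [448.0, -20.4, 201.2]
ee_rot: [0.77, 0.638, 0.0, 0.0]
ft_force: [0.7, 0.5, -0.3]
opening: 0.527
finger_force: 0.0
```

```bash
python3 -c "
from h import *
go(457,-45.2,200,79.3);print(observe()['time'])"
```

```text
now [448.  -20.4 201.2] 79.3 j6 -0.01 -> delta m [-0.0227  0.0134  0.0012] yaw 0.0
1.35
```

Request:
apply_moves(deltas=[-0.0227, 0.0134, 0, 0, 0.05, -0.0227, 0.0134, 0, 0, 0.05])

```text
time: 1.6
position: [456.9, -44.4, 200.9]
ee_rot: [0.771, 0.637, -0.0, -0.0]
ft_force: [0.1, 0.3, 0.7]
opening: 0.525
finger_force: 0.0
```

```bash
python3 -c "
from h import *
go(457,-45.2,200,79.3)
p,d,i=snap('wrist');cv2.imwrite('pics/w1.png',cv2.resize(p,(800,600)));print(i)
go(457,-45.2,200,79.3)"
```

```text
now [456.9 -44.4 200.9] 79.2 j6 -0.05 -> delta m [-0.0008  0.0002  0.0009] yaw -0.1
{'fx': 272.69505345024174, 'fy': 272.69505345024174, 'cx': 255.01861165353392, 'cy': 191.2043535427855, 'R': array([[ 9.82154818e-01, -1.88074075e-01, -2.35831504e-04],
       [-1.81912203e-01, -9.50293325e-01,  2.52686657e-01],
       [-4.77479184e-02, -2.48134517e-01, -9.67548137e-01]]), 't': array([-456.24273575,   14.7134426 ,  387.69095246])}
now [456.4 -43.3 200.9] 79.2 j6 -0.05 -> delta m [-0.0018  0.001   0.0009] yaw -0.1
```

View pics/w1.png

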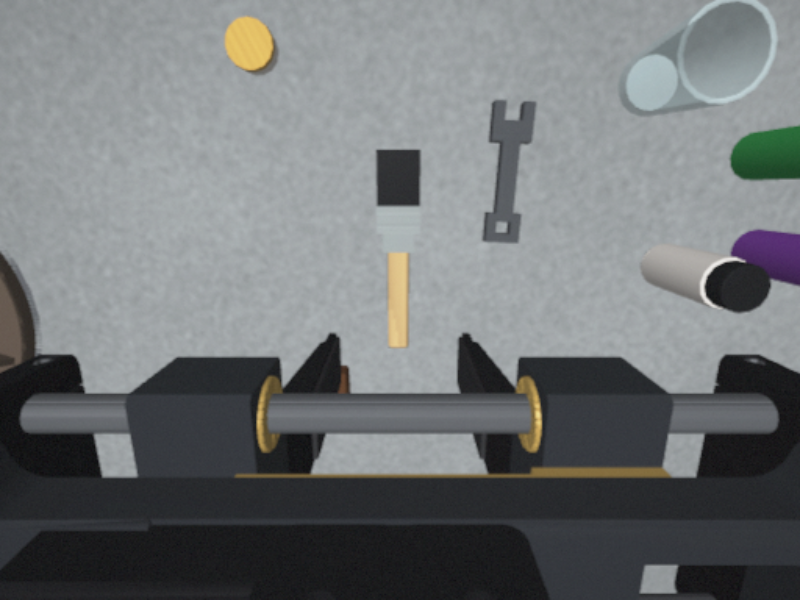

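The brush lies centred between the fingers, from (398,150) to (398,347), and is aligned with the tool. The spanner runs from (513,101) to (501,242).

```bash
python3 -c "
from h import *
c=load('wrist');k=.64
for nm,a,b,z in(('brush',(398,150),(398,347),16),('spanner',(513,101),(501,242),12)):
    p,q=[px2w(c,u*k-.2,v*k-.2,z) for u,v in(a,b)];e=p-q;print(nm,((p+q)/2).round(1),np.linalg.norm(e),np.degrees(np.arctan2(e[1],e[0])))
p,q=[px2w(c,u*k-.2,v*k-.2,95) for u,v in((738,287),(738,287))];print(p)
go(457,-45.2,4,79.3)"
```

```text
brush [458.4 -28.5  16. ] 165.64490920968845 79.13311676106753
spanner [557.   18.3  12. ] 109.4529839390791 77.7502677754068
[678.81470339 -80.75237222  95.        ]
now [456.4 -43.3 200.9] 79.2 j6 -0.05 -> delta m [-0.0018  0.0011  0.1969] yaw -0.1
```

Request:
apply_moves(deltas=[-0.002, 0.0005, 0.06, 0, 0.05, -0.002, 0.0005, 0.12, 0, 0.05, -0.002, 0.0005, 0.16, 0, 0.05, -0.002, 0.0005, 0.185, 0, 0.05, -0.002, 0.0005, 0.197, 0, 0.05, -0.002, 0.0005, 0.197, 0, 0.05, -0.002, 0.0005, 0.197, 0, 0.01, -0.002, 0.0005, 0.197, 0, 0.01, -0.002, 0.0005, 0.197, 0, 0.01, -0.002, 0.0005, 0.197, 0, 0.01], newtons=25)

```text
time: 2.9
position: [456.9, -45.2, 4.5]
ee_rot: [0.77, 0.638, 0.0, 0.0]
ft_force: [-1.0, 0.1, 5.9]
opening: 0.184
finger_force: 25.0
```

```bash
python3 -c "
from h import *
go(456.4,-43,100,79.2);go(549.5,213.3,80,176.8)"
```

```text
now [456.9 -45.2   4.5] 79.3 j6 -0.06 -> delta m [ 0.002  -0.0009 -0.0955] yaw 0.1
now [456.9 -45.2   4.5] 79.3 j6 -0.06 -> delta m [ 0.2711  0.0432 -0.0754] yaw -97.5
```

Request:
apply_moves(deltas=[0, 0, -0.03, 0, 0.01, 0, 0, -0.075, 0, 0.01, 0.2711, 0.0432, -0.0754, -97.5, 0.01, 0.2711, 0.0432, -0.0754, -97.5, 0.01, 0.2711, 0.0432, -0.0754, -97.5, 0.01, 0.2711, 0.0432, -0.0754, -97.5, 0.01, 0.2711, 0.0432, -0.0754, -97.5, 0.01, 0.2711, 0.0432, -0.0754, -97.5, 0.01, 0.2711, 0.0432, -0.0754, -97.5, 0.01, 0.2711, 0.0432, -0.0754, -97.5, 0.01])

```text
time: 4.15
position: [549.2, 213.4, 79.5]
ee_rot: [0.125, 0.992, -0.0, -0.0]
ft_force: [0.8, -0.6, -0.7]
opening: 0.187
finger_force: 25.0
```

```bash
python3 -c "
from h import *
go(549,213.3,60,176.8)"
```

```text
now [549.2 213.4  79.5] 165.6 j6 -1.06 -> delta m [ 0.0002 -0.0001  0.0195] yaw -11.2
```

Request:
apply_moves(deltas=[0, 0, 0.0195, -10.6, 0.01, 0, 0, 0.0195, -11.2, 0.01, 0, 0, 0.0195, -11.2, 0.01])

```text
time: 4.53
position: [549.5, 213.3, 60.5]
ee_rot: [0.033, 0.999, 0.0, 0.0]
ft_force: [0.1, -0.1, -0.9]
opening: 0.188
finger_force: 25.0
```

```bash
python3 -c "
from h import *
go(549,213.3,7.5,176.8)
p,d,i=snap('wrist');cv2.imwrite('pics/w2.png',cv2.resize(p,(800,600)))"
```

```text
now [549.5 213.3  60.5] 176.3 j6 -1.25 -> delta m [ 0.0005 -0.0001  0.053 ] yaw -0.5
```

View pics/w2.png

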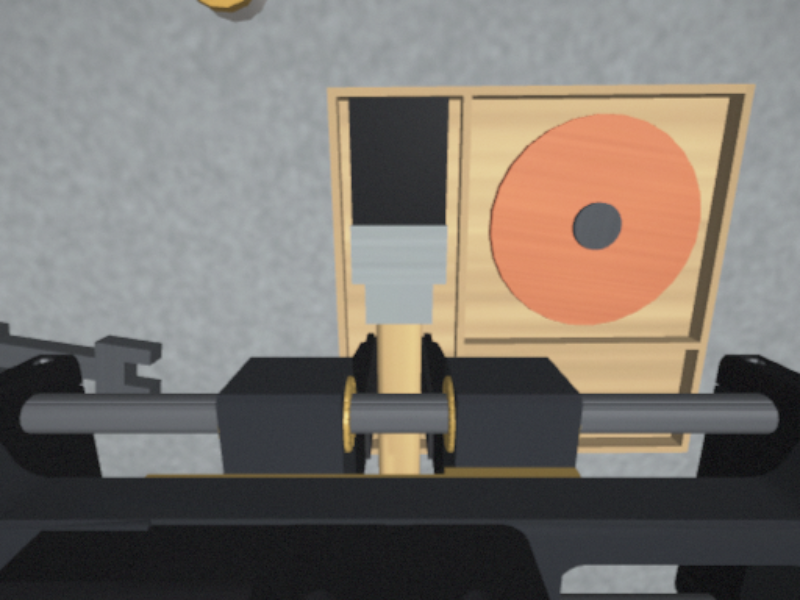

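The brush is held over the long compartment, with the bristle end at (398,97). The tray's outer corners at this end are (328,88) and (753,86).

```bash
python3 -c "
from h import *
c=load('wrist');k=.64
f=lambda u,v,z:px2w(c,u*k-.2,v*k-.2,z)
a,b=f(328,88,13),f(753,86,13);y=a-b;L=np.linalg.norm(y);y/=L;x=np.array([-y[1],y[0],0])*-1
ti=lambda p:p
print(a,b,L,np.degrees(np.arctan2(x[1],x[0])))
o=(a+b)/2-98*x;print('tray',o,'long',o+66*y,'short',o-64*x-32*y)
print('bristle end',f(398,97,72))
g=f(690,451,13);print('far corner',g,np.linalg.norm(g-b))"
```

```text
[430.67141152 187.06538953  13.        ] [442.81815456 385.40305998  13.        ] 198.70927227193084 176.4954264128614
tray [534.5615154  280.24365972  13.        ] long [530.52705324 214.36708487  13.        ] short [600.39793329 308.2716115   13.        ]
bristle end [447.82625083 218.86857723  72.        ]
far corner [637.17746677 376.85791771  13.        ] 194.54706807848663
```

Request:
apply_moves(deltas=[0.001, 0, 0.02, -0.4, 0.01, 0.001, 0, 0.035, -0.4, 0.01, 0.001, 0, 0.044, -0.4, 0.01, 0.001, 0, 0.049, -0.4, 0.01, 0.001, 0, 0.052, -0.4, 0.01, 0.001, 0, 0.053, -0.4, 0.01, 0.001, 0, 0.053, -0.4, 0.01])

```text
time: 5.45
position: [548.5, 213.4, 7.6]
ee_rot: [0.027, 1.0, 0.0, 0.0]
ft_force: [-0.7, -0.3, 2.0]
opening: 0.186
finger_force: 25.0
```

Request:
apply_moves(deltas=[0, 0, 0, 0, 0.026, 0, 0, 0, 0, 0.026, 0, 0, 0, 0, 0.026, 0, 0, -0.02, 0, 0.026, 0, 0, -0.06, 0, 0.026, 0, 0, -0.12, 0, 0.026, 0, 0, -0.14, 0, 0.026])

```text
time: 6.32
position: [549.4, 213.7, 150.6]
ee_rot: [0.027, 1.0, 0.001, 0.002]
ft_force: [-0.1, 0.7, -0.3]
opening: 0.272
finger_force: 0.0
```

```bash
python3 -c "
from h import *
a=np.radians(77.5);x,y=557.8-4*np.cos(a),18.5-4*np.sin(a)
go(x,y,150,77.5);go(x,y,150,77.5-180)"
```

```text
now [549.4 213.7 150.6] 176.9 j6 -1.26 -> delta m [-0.0183 -0.1984  0.0004] yaw 99.4
now [549.4 213.7 150.6] 176.9 j6 -1.26 -> delta m [-0.0183 -0.1984  0.0004] yaw -80.6
```

Request:
apply_moves(deltas=[-0.018, -0.198, 0, 99.4, 0.045, -0.018, -0.198, 0, 99.4, 0.045, -0.018, -0.198, 0, 99.4, 0.045, -0.018, -0.198, 0, 99.4, 0.045, -0.018, -0.198, 0, 99.4, 0.045, -0.018, -0.198, 0, 99.4, 0.045, -0.018, -0.198, 0, 99.4, 0.045, -0.018, -0.198, 0, 99.4, 0.045, -0.018, -0.198, 0, 99.4, 0.045, -0.018, -0.198, 0, 99.4, 0.045])

```text
time: 7.58
position: [555.6, 14.7, 147.1]
ee_rot: [0.781, 0.624, 0.0, -0.0]
ft_force: [0.2, 0.0, 0.4]
opening: 0.473
finger_force: 0.0
```

```bash
python3 -c "
from h import *
snap('top')
p=load('top')['p'];cv2.imwrite('pics/t2.png',cv2.resize(p[135:275,65:275],None,fx=3.8,fy=3.8,interpolation=cv2.INTER_CUBIC))
a=np.radians(77.5);x,y=557.8-4*np.cos(a),18.5-4*np.sin(a)
go(x,y,4,77.5)"
```

```text
now [555.6  14.7 147.1] 77.2 j6 0.13 -> delta m [0.0002 0.0014 0.1431] yaw -0.3
```

View pics/t2.png

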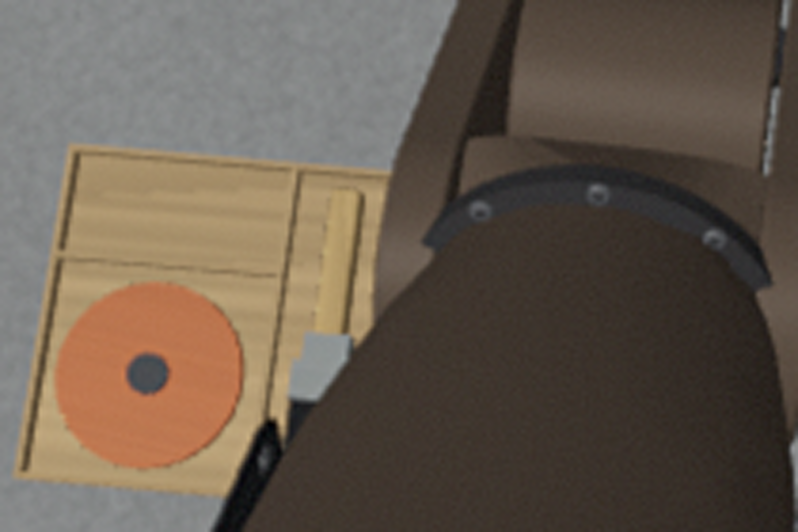

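The brush lies inside the long compartment, centred, with its handle end at (345,190). The next move is down onto the spanner.

Request:
apply_moves(deltas=[0, 0.0014, 0.05, -0.3, 0.045, 0, 0.0014, 0.1, -0.3, 0.045, 0, 0.0014, 0.13, -0.3, 0.045, 0, 0.0014, 0.142, -0.3, 0.045, 0, 0.0014, 0.143, -0.3, 0.045, 0, 0.0014, 0.143, -0.3, 0.045, 0, 0.0014, 0.143, -0.3, 0.005, 0, 0.0014, 0.143, -0.3, 0.005, 0, 0.0014, 0.143, -0.3, 0.005, 0, 0.0014, 0.143, -0.3, 0.005])

```text
time: 8.88
position: [557.1, 14.4, 4.3]
ee_rot: [0.778, 0.628, 0.0, 0.0]
ft_force: [0.1, -0.0, 1.8]
opening: 0.146
finger_force: 25.0
```

```bash
python3 -c "
from h import *
s=observe();print(s['time'],s['opening']*95.1)
a=np.radians(86.6);x,y=600.8-4*np.cos(a),308.4-4*np.sin(a)
go(x,y,70,86.6)"
```

```text
8.875 13.89286409330315
now [557.1  14.4   4.3] 77.8 j6 0.12 -> delta m [ 0.2926 -0.0189 -0.0656] yaw -8.8
```

Request:
apply_moves(deltas=[0, 0, -0.03, 0, 0.005, 0, 0, -0.066, 0, 0.005, 0.2926, -0.0189, -0.0656, -8.8, 0.005, 0.2926, -0.0189, -0.0656, -8.8, 0.005, 0.2926, -0.0189, -0.0656, -8.8, 0.005, 0.2926, -0.0189, -0.0656, -8.8, 0.005, 0.2926, -0.0189, -0.0656, -8.8, 0.005, 0.2926, -0.0189, -0.0656, -8.8, 0.005, 0.2926, -0.0189, -0.0656, -8.8, 0.005, 0.2926, -0.0189, -0.0656, -8.8, 0.005])

```text
time: 10.12
position: [600.5, 303.1, 69.7]
ee_rot: [0.728, 0.685, -0.0, -0.0]
ft_force: [0.2, 0.3, -1.4]
opening: 0.146
finger_force: 25.0
```

```bash
python3 -c "
from h import *
p,d,i=snap('wrist');cv2.imwrite('pics/w3.png',cv2.resize(p,(800,600)))
a=np.radians(86.6);x,y=600.8-4*np.cos(a),308.4-4*np.sin(a)
go(x,y,7.5,86.6)"
```

```text
now [600.6 303.2  69.8] 86.5 j6 0.43 -> delta m [ 0.0012 -0.0001  0.0623] yaw -0.1
```

View pics/w3.png

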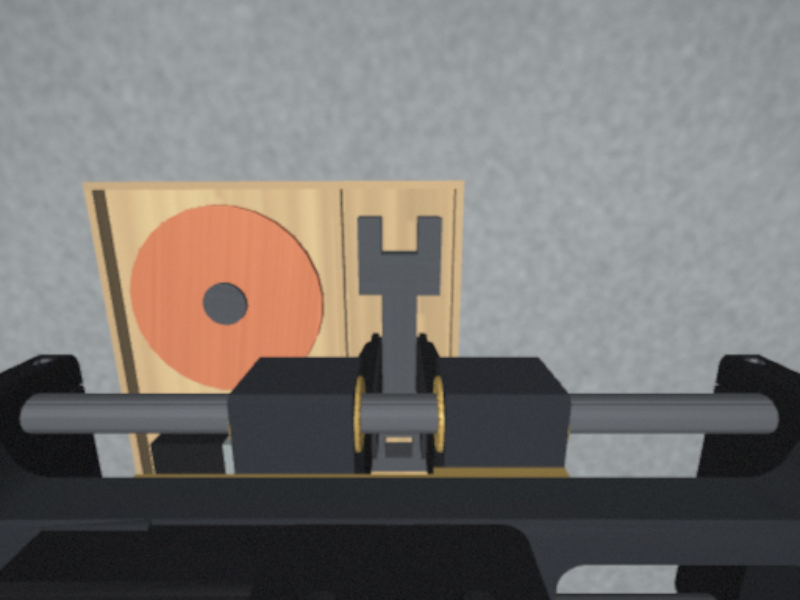

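The spanner hangs centred over the short compartment: jaw at (400,250), walls at x = 343 and 457. I'll lower it.

Request:
apply_moves(deltas=[0.001, 0, 0.03, 0, 0.005, 0.001, 0, 0.046, 0, 0.005, 0.001, 0, 0.055, 0, 0.005, 0.001, 0, 0.06, 0, 0.005, 0.001, 0, 0.062, 0, 0.005, 0.001, 0, 0.0625, 0, 0.005, 0.001, 0, 0.0625, 0, 0.005])

```text
time: 11.05
position: [600.7, 305.5, 7.6]
ee_rot: [0.728, 0.686, 0.0, 0.0]
ft_force: [0.5, 0.7, -1.3]
opening: 0.141
finger_force: 25.0
```

Request:
apply_moves(deltas=[0, 0, 0, 0, 0.024, 0, 0, 0, 0, 0.024, 0, 0, 0, 0, 0.024, 0, 0, -0.02, 0, 0.024, 0, 0, -0.06, 0, 0.024, 0, 0, -0.12, 0, 0.05, 0, 0, -0.18, 0, 0.065, 0, 0, -0.18, 0, 0.065])

```text
time: 12.05
position: [602.1, 306.1, 194.1]
ee_rot: [0.728, 0.686, 0.005, 0.002]
ft_force: [-0.1, -0.0, -0.3]
opening: 0.512
finger_force: 0.0
```

```bash
python3 -c "
from h import *
go(681,-81,190,100);go(681,-81,190,0);go(681,-81,190,75)"
```

```text
now [602.1 306.1 194.1] 86.6 j6 0.43 -> delta m [-0.3817  0.1018  0.0034] yaw -13.4
now [602.1 306.1 194.1] 86.6 j6 0.43 -> delta m [-0.3817  0.1018  0.0034] yaw 86.6
now [602.1 306.1 194.1] 86.6 j6 0.43 -> delta m [-0.3817  0.1018  0.0034] yaw 11.6
```

Request:
apply_moves(deltas=[-0.3817, 0.1018, 0.003, 86.6, 0.065, -0.3817, 0.1018, 0.003, 86.6, 0.065, -0.3817, 0.1018, 0.003, 86.6, 0.065, -0.3817, 0.1018, 0.003, 86.6, 0.065, -0.3817, 0.1018, 0.003, 86.6, 0.065, -0.3817, 0.1018, 0.003, 86.6, 0.065, -0.3817, 0.1018, 0.003, 86.6, 0.065, -0.3817, 0.1018, 0.003, 86.6, 0.065, -0.3817, 0.1018, 0.003, 86.6, 0.065, -0.3817, 0.1018, 0.003, 86.6, 0.065])

```text
time: 13.3
position: [679.2, -81.4, 184.4]
ee_rot: [1.0, 0.002, -0.0, -0.0]
ft_force: [0.1, 0.7, -0.1]
opening: 0.687
finger_force: 0.0
```

```bash
python3 -c "
from h import *
go(681,-81,190,0)
p,d,i=snap('wrist');cv2.imwrite('pics/w4.png',cv2.resize(p,(800,600)))"
```

```text
now [679.2 -81.4 184.4] 0.2 j6 1.35 -> delta m [ 0.0018 -0.0003 -0.0056] yaw 0.2
```

View pics/w4.png

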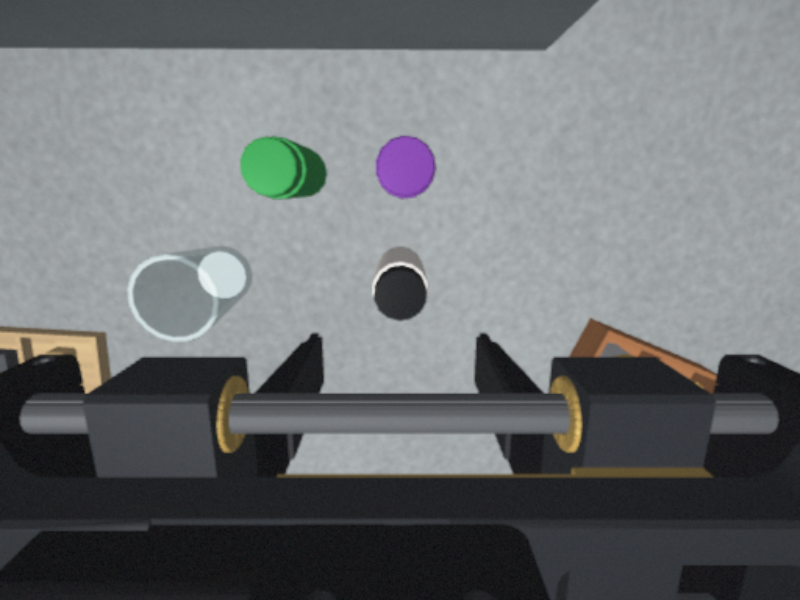

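The canister's black cap is at (400,293), midway between the fingers. The purple look-alike is at (406,167), the green one at (273,167) and the glass at (173,297).

```bash
python3 -c "
from h import *
c=load('wrist');k=.64
print(px2w(c,400*k-.2,293*k-.2,95),np.linalg.norm(px2w(c,373*k,293*k,95)-px2w(c,427*k,293*k,95)),px2w(c,406*k-.2,167*k-.2,95))
go(681.5,-81.5,48,0)"
```

```text
[685.24239243 -82.87215003  95.        ] 33.905366998010585 [760.88390635 -86.0286894   95.        ]
now [679.3 -81.3 184.4] 0.2 j6 1.35 -> delta m [0.0022 0.0003 0.1364] yaw 0.2
```

Request:
apply_moves(deltas=[0.005, 0.001, 0, 0, 0.065, 0.005, 0.001, 0.05, 0, 0.065, 0.005, 0.001, 0.09, 0, 0.065, 0.005, 0.001, 0.125, 0, 0.065, 0.005, 0.001, 0.136, 0, 0.065, 0.005, 0.001, 0.136, 0, 0.065, 0.005, 0.001, 0.136, 0, 0.03, 0.005, 0.001, 0.136, 0, 0.03, 0.005, 0.001, 0.136, 0, 0.03, 0.005, 0.001, 0.136, 0, 0.03], newtons=20)

```text
time: 14.6
position: [684.7, -82.8, 48.9]
ee_rot: [1.0, -0.0, 0.0, 0.0]
ft_force: [0.1, -0.1, 3.6]
opening: 0.397
finger_force: 20.0
```

```bash
python3 -c "
from h import *
s=observe();print(s['opening']*95.1)
go(535,-292,130,0)"
```

```text
37.79613011033079
now [684.7 -82.8  48.9] -0.0 j6 1.35 -> delta m [-0.1495  0.2093 -0.0813] yaw -0.0
```

Request:
apply_moves(deltas=[0, 0, -0.02, 0, 0.03, 0, 0, -0.055, 0, 0.03, 0, 0, -0.081, 0, 0.03, -0.025, 0.035, -0.081, 0, 0.03, -0.05, 0.07, -0.081, 0, 0.03, -0.075, 0.105, -0.081, 0, 0.03, -0.1, 0.14, -0.081, 0, 0.03, -0.125, 0.175, -0.081, 0, 0.03, -0.145, 0.203, -0.081, 0, 0.03, -0.1495, 0.2093, -0.081, 0, 0.03])

```text
time: 15.85
position: [533.9, -293.6, 130.3]
ee_rot: [1.0, -0.001, 0.0, 0.0]
ft_force: [0.3, -0.1, -1.1]
opening: 0.397
finger_force: 20.0
```

```bash
python3 -c "
from h import *
go(535,-292,130,0)
p,d,i=snap('wrist');cv2.imwrite('pics/w5.png',cv2.resize(p,(800,600)))"
```

```text
now [ 533.9 -293.6  130.3] -0.2 j6 0.96 -> delta m [ 0.0011 -0.0016  0.0003] yaw -0.2
```

View pics/w5.png

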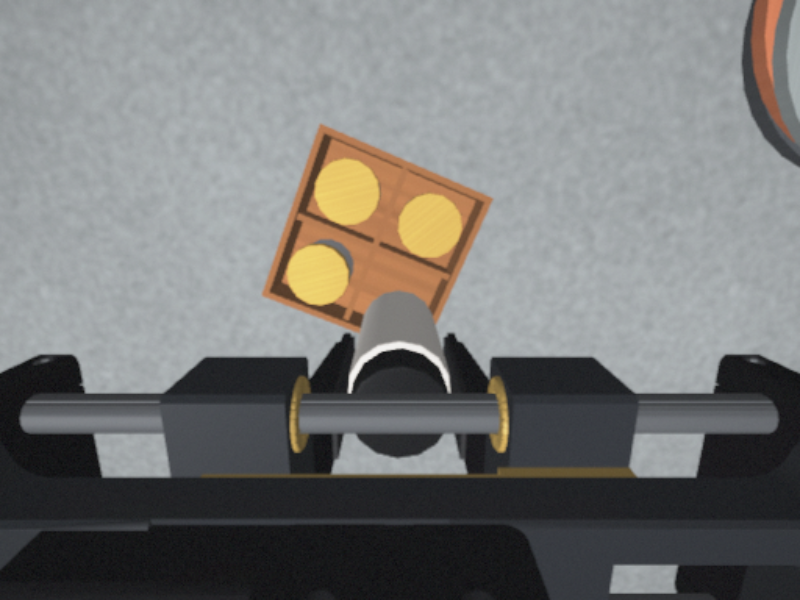

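The held canister is upright. The crate's top corners are at (320,125), (492,200) and (264,295), and the divider's crossing is at (377,241).

```bash
python3 -c "
from h import *
c=load('wrist');k=.64
f=lambda u,v,z=34:px2w(c,u*k-.2,v*k-.2,z)
t,r_,l=f(320,125),f(492,200),f(264,295);n=np.linalg.norm
print(n(t-r_),n(t-l),n(r_-l)/2**.5)
o=(r_+l)/2;u=(r_-t)/n(r_-t);w=(l-t)/n(l-t);print('centre',o,f(377,241),'dot',u@w,'free',o+27*u+27*w, 'ang',np.degrees(np.arctan2(u[1],u[0])),np.degrees(np.arctan2(w[1],w[0])))
print('base/cap', f(400,293,78))
go(*(o+27*u+27*w)[:2],53.5,0)"
```

```text
111.4880239768666 110.33780725853254 110.15257951280542
centre [ 566.91022175 -279.44262113   34.        ] [ 571.8092855 -280.8898101   34.       ] dot 0.013690766288088553 free [ 531.4413701  -294.27237837   34.        ] ang -112.70210230015822 158.08234533351333
base/cap [ 549.08930726 -295.06509739   78.        ]
now [ 534.1 -293.3  130.2] -0.1 j6 0.96 -> delta m [-0.0028  0.0009  0.0767] yaw -0.1
```

Request:
apply_moves(deltas=[-0.035, 0, 0, 0, 0.03, -0.075, 0, 0, 0, 0.03, -0.075, 0, 0, 0, 0.03, -0.075, 0, 0, 0, 0.03])

```text
time: 16.4
position: [460.9, -291.7, 129.8]
ee_rot: [1.0, 0.0, 0.001, 0.0]
ft_force: [-0.2, 0.3, -1.4]
opening: 0.397
finger_force: 20.0
```

```bash
python3 -c "
from h import *
p,d,i=snap('wrist');cv2.imwrite('pics/w6.png',cv2.resize(p[:260,100:380],None,fx=2.8,fy=2.8,interpolation=cv2.INTER_CUBIC))
v,u=np.mgrid[0:384,0:512]
ray=np.stack([(u-i['cx'])/i['fx'],(v-i['cy'])/i['fy'],np.ones_like(u)],-1)*d[...,None]
W=(ray-np.array(i['t']).ravel())@np.array(i['R'])
m=(W[...,2]>29)&(W[...,2]<36)&(abs(W[...,0]-565)<90)&(abs(W[...,1]+280)<90)&(d>0)
q=W[m][:,:2].astype(np.float32);print(len(q),cv2.minAreaRect(q))
go(534,-294,53.5,0)"
```

```text
3543 ((567.5516967773438, -279.09478759765625), (112.56839752197266, 112.54936218261719), 67.49988555908203)
now [ 461.  -291.8  129.6] 0.0 j6 0.88 -> delta m [0.0729 0.0022 0.0762] yaw 0.0
```

View pics/w6.png

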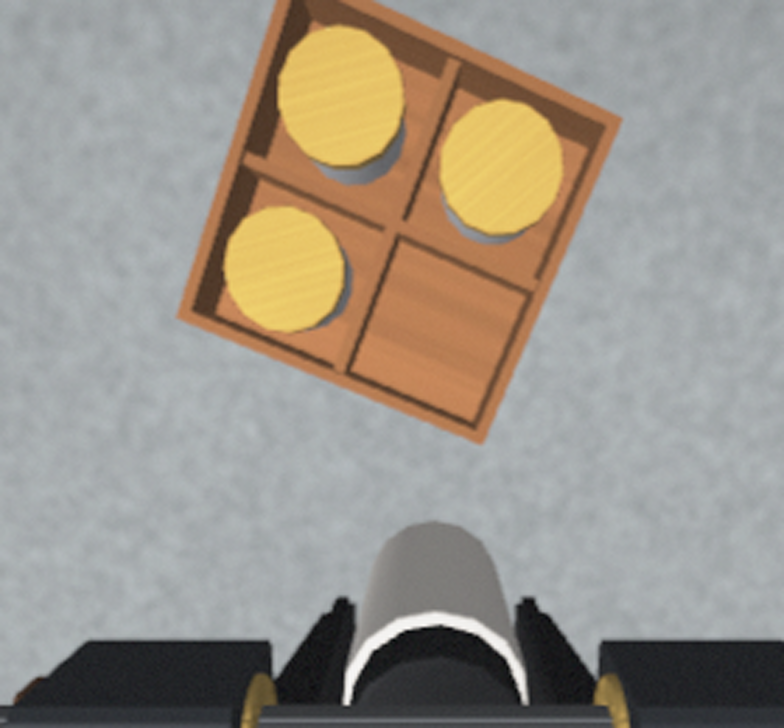

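The crate is now fully visible. Its empty cell is centred at about (440,330), and the depth fit gives 112.6 mm square, centred at (567.6,-279.1), so the free cell is near (533,-294).

Request:
apply_moves(deltas=[0.04, 0.001, 0, 0, 0.03, 0.065, 0.002, 0, 0, 0.03, 0.0722, 0.0022, 0, 0, 0.03, 0.0722, 0.0022, 0.01, 0, 0.03, 0.0722, 0.0022, 0.03, 0, 0.03, 0.0722, 0.0022, 0.036, 0, 0.03, 0.0722, 0.0022, 0.036, 0, 0.03])

```text
time: 17.32
position: [531.5, -294.2, 92.9]
ee_rot: [1.0, -0.0, -0.0, -0.0]
ft_force: [-1.3, 0.5, -1.0]
opening: 0.397
finger_force: 20.0
```

```bash
python3 -c "
from h import *
go(533,-294,53,0)"
```

```text
now [ 531.5 -294.2   92.9] -0.0 j6 0.96 -> delta m [ 0.0015 -0.0001  0.0399] yaw -0.0
```

Request:
apply_moves(deltas=[0.001, 0, 0.01, 0, 0.03, 0.001, 0, 0.02, 0, 0.03, 0.001, 0, 0.028, 0, 0.03, 0.001, 0, 0.033, 0, 0.03, 0.001, 0, 0.036, 0, 0.03, 0.001, 0, 0.038, 0, 0.03, 0.001, 0, 0.0392, 0, 0.03, 0.001, 0, 0.0395, 0, 0.03])

```text
time: 18.32
position: [533.0, -294.2, 53.8]
ee_rot: [1.0, -0.0, 0.0, 0.0]
ft_force: [0.7, -0.2, -1.2]
opening: 0.398
finger_force: 20.0
```

Request:
apply_moves(deltas=[0, 0, 0.0005, 0, 0.03, 0, 0, 0.001, 0, 0.03, 0, 0, 0.001, 0, 0.03])

```text
time: 18.7
position: [533.1, -294.2, 52.9]
ee_rot: [1.0, -0.0, 0.0, 0.0]
ft_force: [-0.2, 0.4, 1.4]
opening: 0.392
finger_force: 20.0
```

Contact is now felt, with the height as expected. I'll release and rise.

Request:
apply_moves(deltas=[0, 0, 0, 0, 0.05, 0, 0, 0, 0, 0.05, 0, 0, 0, 0, 0.06, 0, 0, 0, 0, 0.06, 0, 0, -0.03, 0, 0.06, 0, 0, -0.08, 0, 0.06, 0, 0, -0.13, 0, 0.06, -0.06, 0, -0.15, 0, 0.06, -0.1, 0, -0.15, 0, 0.06, -0.1, 0, -0.15, 0, 0.06])

```text
time: 19.95
position: [431.2, -294.1, 203.5]
ee_rot: [1.0, -0.001, 0.0, 0.0]
ft_force: [-0.2, -0.7, -0.0]
opening: 0.631
finger_force: 0.0
```

```bash
python3 -c "
from h import *
p,d,i=snap('scene');q,_,_=snap('top')
a=cv2.resize(p[130:290,120:430],(620,320));b=cv2.resize(q[130:290,60:420],(720,320))
a=cv2.copyMakeBorder(cv2.resize(p[120:290,110:430],(560,298)),0,0,0,160,0)
b=cv2.resize(q[135:285,60:420],(720,300));cv2.imwrite('pics/fin.png',np.vstack([a,b]))
s=observe();print(s['time'],s['position'],s['opening'])"
```

```text
20.05 [ 433.37146011 -294.49665066  203.05847565] 0.6313422526271794
```

View pics/fin.png

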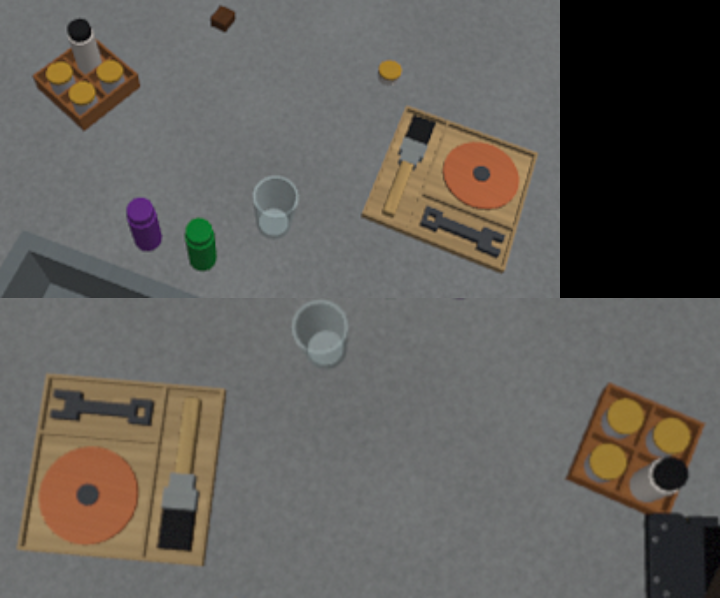

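The picture shows the brush and spanner flat in their compartments, at (180,475) and (100,408), and the canister upright in the crate's empty cell at (660,478). Everything else is where it was.

```bash
python3 -c "
from workcell import r
print(r.sign_off())"
```

```text
the job is handed in; nothing more can be done
None
```

The job is handed in at about 20 s of the 70 s limit: the last pictures show the brush and spanner lying flat in their compartments, the canister upright in the crate's empty cell and everything else where it was, though the judge's verdict was not shown.

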